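# Let two film canisters out of the gate dispenser

### The job

In the three-lane film dispenser, press down the red rear paddles of the lanes that hold the yellow and the blue canister, far enough and long enough that each gate lifts and its canister rolls down into the front pocket; keep the black canister behind its gate. Then let the paddles come back up so that all the gates are closed. Work the paddles only: do not touch the canisters or the gates, lift nothing, and leave the other things on the shelf where they are.

Things in the scene. Friction and masses are not known exactly. Their poses are not given: they have to be found in the camera images.
- dispenser: White ramp dispenser fixed to the shelf, 246 mm long, 186 wide, 95 tall. Origin on the shelf under its middle; x points from the low front (facing roughly to the robot) to the rear, y to its left, z up. Three lanes with centre lines at y = +60 (left), 0 (middle), -60 mm (right), 54 mm clear between thin clear dividers. In each lane a red rocking lever: grey gate in front, paddle at the rear.
- pocket (a point): Middle of the front pocket, which is the low end of all lanes before the clear front stop (50 mm tall): at x = -103, y = 0, z = 40 mm of the dispenser, where the centre of a canister that has rolled out comes to rest (at its own lane's y). Its axes are the dispenser's. The ramp falls to the front at 0.22 rad, so a freed canister rolls here by itself in about a second.
- lever_left (a joint): Angle of the left lever, rad: 0 = at rest, gate closed; grows as the rear paddle goes down, to a stop at 0.45. The canister passes from about 0.32 on. A spring brings it back to 0 when let go; pressing takes about 1.4 N at first and 4 N at the stop. Its axle lies across the lane at x = +25 mm of the dispenser, 85 mm up; its 10 mm wide front arm runs above the canister.
- paddle_left (a point): Press point on top of the left lever's flat red paddle (44 mm wide, 55 long, 6 thick), at x = +90 mm on the lane's centre line, 65 mm behind the axle. 88 mm above the shelf at rest; fully pressed, 28 mm lower and 5 mm farther forward. Below the paddle is only a plinth 30 mm high; above and behind it is free. z is the paddle's upward normal.
- gate_left (a point): Grey gate plate of the left lane, 48 mm wide, 40 mm tall, 3 mm thick, hanging from the front end of the lever at x = -50 mm of the dispenser; origin at the middle of its upper edge, z up when closed.
- lever_middle (a joint): Angle of the middle lever, rad: 0 = at rest, gate closed; grows as the rear paddle goes down, to a stop at 0.45. The canister passes from about 0.32 on. A spring brings it back to 0 when let go; pressing takes about 1.4 N at first and 4 N at the stop. Its axle lies across the lane at x = +25 mm of the dispenser, 85 mm up; its 10 mm wide front arm runs above the canister.
- paddle_middle (a point): Press point on top of the middle lever's flat red paddle (44 mm wide, 55 long, 6 thick), at x = +90 mm on the lane's centre line, 65 mm behind the axle. 88 mm above the shelf at rest; fully pressed, 28 mm lower and 5 mm farther forward. Below the paddle is only a plinth 30 mm high; above and behind it is free. z is the paddle's upward normal.
- gate_middle (a point): Grey gate plate of the middle lane, 48 mm wide, 40 mm tall, 3 mm thick, hanging from the front end of the lever at x = -50 mm of the dispenser; origin at the middle of its upper edge, z up when closed.
- lever_right (a joint): Angle of the right lever, rad: 0 = at rest, gate closed; grows as the rear paddle goes down, to a stop at 0.45. The canister passes from about 0.32 on. A spring brings it back to 0 when let go; pressing takes about 1.4 N at first and 4 N at the stop. Its axle lies across the lane at x = +25 mm of the dispenser, 85 mm up; its 10 mm wide front arm runs above the canister.
- paddle_right (a point): Press point on top of the right lever's flat red paddle (44 mm wide, 55 long, 6 thick), at x = +90 mm on the lane's centre line, 65 mm behind the axle. 88 mm above the shelf at rest; fully pressed, 28 mm lower and 5 mm farther forward. Below the paddle is only a plinth 30 mm high; above and behind it is free. z is the paddle's upward normal.
- gate_right (a point): Grey gate plate of the right lane, 48 mm wide, 40 mm tall, 3 mm thick, hanging from the front end of the lever at x = -50 mm of the dispenser; origin at the middle of its upper edge, z up when closed.
- yellow_canister: Yellow film canister, cylinder 31 mm across, 50 mm long, about 30 g, lying across one of the three lanes (which one varies) against the closed gate, its centre then near x = -33, z = 55 mm of the dispenser; origin at its centre, its own y along its length. It rolls.
- blue_canister: Blue film canister, cylinder 31 mm across, 50 mm long, about 30 g, lying across one of the three lanes (which one varies) against the closed gate, its centre then near x = -33, z = 55 mm of the dispenser; origin at its centre, its own y along its length. It rolls.
- black_canister: Black film canister, cylinder 31 mm across, 50 mm long, about 30 g, lying across one of the three lanes (which one varies) against the closed gate, its centre then near x = -33, z = 55 mm of the dispenser; origin at its centre, its own y along its length. It rolls.
- dish: Heavy black ceramic dish fixed at the right of the table, 200 mm across, 20 mm tall, floor 5 mm thick; origin at the centre of its underside.
- filter_wrench: steel filter wrench, 115 mm long, lying in the dish; origin at its underside. Bystander.
- blower: dark silicone air blower, 48 mm wide bulb with a nozzle, 85 mm tall, standing in the dish; origin at the centre of its underside. Bystander.
- uv_filter: round UV filter, 52 mm across, 7 mm thick, lying in the dish; origin at the centre of its underside. Bystander.
- lens: black lens with a thin orange band, 66 mm across, 72 mm tall, standing close to the left side of the dispenser; origin at the centre of its underside. Bystander.
- lens_cap: black lens cap, 58 mm across, 9 mm thick, lying close to the right side of the dispenser; origin at the centre of its underside. Bystander.
- step_ring: brass step ring, 68 mm outside, 54 mm inside, 12 mm thick, lying behind the dispenser; origin at the centre of its underside. Bystander.
- lens_brush: lens brush, 150 mm long, lying at the left of the table; origin at its underside. Bystander.

How it is judged:
At the end, for the whole second after the job is handed in: Yellow and blue canisters lie still in the front pocket (centres 85 to 120 mm ahead of the dispenser's origin, under 55 mm up); the black one lies still in its lane behind the gate (centre at most 45 mm ahead of the origin); all three levers are within 0.06 rad of rest (x of yellow_canister in the frame of dispenser between -0.12 and -0.085 m and z of each of yellow_canister, blue_canister in the frame of dispenser below 0.055 m and y of yellow_canister in the frame of dispenser between -0.09 and 0.09 m and x of blue_canister in the frame of dispenser between -0.12 and -0.085 m and y of blue_canister in the frame of dispenser between -0.09 and 0.09 m and x of black_canister in the frame of dispenser between -0.045 and 0.04 m and z of black_canister in the frame of dispenser below 0.075 m and y of black_canister in the frame of dispenser between -0.09 and 0.09 m and value of joint each of lever_left, lever_middle, lever_right below 0.06 rad and linear speed of each of yellow_canister, blue_canister, black_canister below 0.03 m/s); the robot touches nothing.
It fails at once if a canister is touched by the robot (contact force between any of yellow_canister, blue_canister, black_canister and the fingers above 0.5 N or contact force between any of yellow_canister, blue_canister, black_canister and the arm above 0.5 N).
It fails at once if a gate is touched by the robot instead of being raised by its paddle (contact force between any of lever_left_c3, lever_middle_c3, lever_right_c3 and the fingers above 0.5 N or contact force between any of lever_left_c3, lever_middle_c3, lever_right_c3 and the arm above 0.5 N).
It fails at once if a canister is lifted off the ramp (z of any of yellow_canister, blue_canister, black_canister in the frame of dispenser above 0.1 m).
It fails at once if the black canister gets past its gate (x of black_canister in the frame of dispenser below -0.055 m).
It fails at once if a bystander is moved more than 30 mm (distance of any of filter_wrench, blower, uv_filter, lens, lens_cap, step_ring, lens_brush from where it was at the start of the episode above 0.03 m).
It also fails if it takes over 38 s, if anything falls off the work surface, if the arm or the gripper's body presses on something with over 40 N, if the wrist force passes 120 N, or if a joint passes its speed limit or range.

### The arm

A 6-joint arm with a two-finger parallel gripper is mounted at the origin on the work surface. World frame = base frame: x ahead of the robot, y to its left, z up, the work surface at z = 0. Lengths are in m, angles in rad, forces in N, time in s.
With the tool pointing down it reaches from about 0.25 to 0.775 m from the base axis. Payload 4 kg.
Tool frame: the origin (TCP) lies midway between the tips of the shut fingers; the grasp point (between the pads) lies 19 mm behind it; z points along the fingers, y is the line along which they close (so a half turn about z gives the same grasp; the last joint's range is limited). The gripper opens to 94 mm and grips with 3 to 60 N. Pads are 16 mm wide; open, the fingers measure 119 mm over their backs; the gripper's body (75 mm by 177 mm) begins 78 mm behind the grasp point.
Start: joints at [-1.391, 0.087, 1.371, -0, 1.684, -0.103], TCP at [0.153, -0.528, 0.206] pointing down, gripper open.
Joint ranges: [-3.1, 3.1], [-0.76, 2.03], [0.27, 2.55], [-1.08, 4.22], [0.17, 2.65], [-2.57, 2.57]. Speed limits (rad/s): [2.79, 2.79, 3.14, 3.14, 3.14, 3.14].

### API

Orientations are given as [roll, pitch, yaw] about the fixed x, y, z axes, in that order (R = Rz(yaw) Ry(pitch) Rx(roll)).
In Python, from bench import robot gives the robot as it stands.
- The arm moves only by the tool servo_tool, never from a script. Its argument "moves" is a list of rows, each a list of 5 numbers: the shift along the tool's x, y, z in units of 25 mm (1.0 is 25 mm), then the turn about the tool's z in units of 6 degrees (1.0 is 6 degrees), then the closure, from 0 (fully open) to 1 (shut). In form: [[dx, dy, dz, yaw, gripper], ...]. A call has 1 to 10 rows; each row is the pose to reach, as a shift and turn from the pose commanded when the call began, along the tool's axes at that moment; what a row does not reach only later rows make up. A row lasts 1/12 s, in which the tool goes at most 41.7 mm and 7.16 degrees, less where a joint would pass 70% of its speed; a pose out of reach is approached as far as the arm can. A call with a gripper value outside its range is refused whole. The fingers move at their own pace and stop on an object; the grip force is fixed at half the most. Time passes only in rows, so rows that repeat a pose let the fingers close. It gives the time, the measured TCP pose, the force, the opening and the grip force at its end, in the units of the state.
- robot.get_obs(): the state, without advancing time (a new reading comes with each control period).
- robot.snapshot(name): name is "side" or "top"; returns a dict with "image" (384x512x3 uint8, blue, green, red), "fx", "fy", "cx", "cy" (pixels), "eye" and "orientation" of the camera in the world. Camera axes: x right, y down, z forward; pixel columns grow to the right and rows downward; lengths in m; the calibration is good to about 2 mm. A picture is of the moment at which its call begins. There is no depth.
- robot.close_job(): hands the job in; it is judged then, once.
The state is a dict: "time": time; "joint_positions": joint angles; "qvel": joint speeds; "joint_torque": joint torques, N m; "tool_pos": TCP position; "ee_rot": TCP orientation; "wrist_force": force on the tool from outside, world axes, zero at the start; "wrist_torque": the same for the moment, N m; "width": finger opening in m; "finger_force": force on a finger pad.
Only numpy, scipy, OpenCV 4.12 (cv2) and the standard library are available. Lean on these libraries where they do the work, as an engineer would, in place of code of your own. Each camera call takes 0.05 s, during which the arm holds its last target. There are 200 camera calls.

## Working session

There is one attempt and no reset: what is moved stays moved. The work goes in short steps, Python scripts to look and compute and a tool call to move; the robot and the scene stay as the last step left them, time stands still between calls to the robot, and variables do not carry over. Pictures are saved under pics/ and viewed, at most 10 in all, crops included, and the job is handed in when it is done.

Besides the shell and the picture viewer there is one more tool, called after ">>>" as name([rows], argument=value, ...), one row to a line, values as JSON. servo_tool: Moves the arm, as the interface text tells. Its arguments: {"type":"object","properties":{"moves":{"type":"array"}},"required":["moves"]}

```bash
mkdir -p pics; python3 - <<'E'
from bench import robot
import cv2,pickle
o=robot.get_obs();print(o['time'],o['tool_pos'],o['ee_rot'],o['width'])
for n in("top","side"):
    s=robot.snapshot(n);pickle.dump(s,open(n+'.pkl','wb'));cv2.imwrite(f'pics/{n}0.png',s['image']);print({k:v for k,v in s.items() if k!='image'})
E
```

```text
0.0 [ 0.15336777 -0.52760552  0.2043153 ] [-3.13941219e+00 -2.27324613e-04  2.82822789e-01] 0.09354941208106639
{'fx': 393.4078311743751, 'fy': 393.4078311743751, 'cx': 258.91725614202915, 'cy': 187.91831384252404, 'eye': array([ 0.38125656, -0.03914509,  1.39601434]), 'orientation': array([-3.01947349,  0.00400486, -1.59967038])}
{'fx': 397.1874770119494, 'fy': 397.1874770119494, 'cx': 251.4131888213334, 'cy': 195.0294524173338, 'eye': array([-0.03236515, -0.91633561,  0.82809073]), 'orientation': array([-2.19008579, -0.01813857, -0.56319795])}
```

View pics/top0.png

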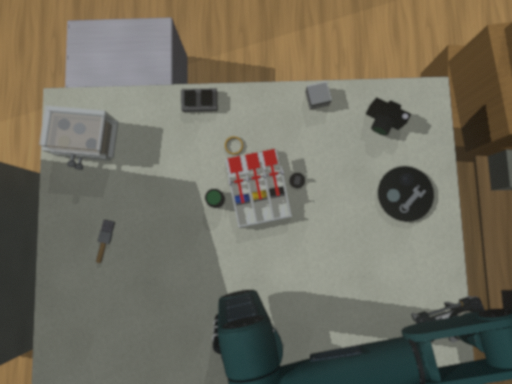

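View pics/side0.png

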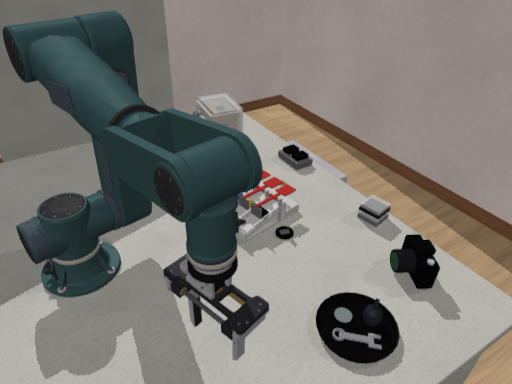

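The top view shows the dispenser around (260,190), rear up. Blue is in the left lane (241,199), yellow in the middle (260,196) and black in the right (278,192). The red paddles are near (236,163), (253,160) and (270,157). I'll measure the paddles next.

```bash
cat > h.py <<'E'
import numpy as np,cv2
from scipy.spatial.transform import Rotation as R
def cast(s,u,v,z):
    d=R.from_euler('xyz',s['orientation']).apply([(u-s['cx'])/s['fx'],(v-s['cy'])/s['fy'],1]);e=s['eye']
    return e+d*(z-e[2])/d[2]
def proj(s,p):
    c=R.from_euler('xyz',s['orientation']).inv().apply(np.array(p)-s['eye'])
    return s['cx']+s['fx']*c[0]/c[2],s['cy']+s['fy']*c[1]/c[2]
def red(s):
    b,g,r=[s['image'][...,i].astype(int) for i in range(3)]
    return ((r>120)&(g<r*.45)&(b<r*.45)).astype(np.uint8)
E
python3 - <<'E'
from h import *;import pickle
s=pickle.load(open('top.pkl','rb'));m=red(s)
m2=cv2.morphologyEx(m,cv2.MORPH_OPEN,np.ones((7,7),np.uint8))
n,l,st,c=cv2.connectedComponentsWithStats(m2)
for i in range(1,n):
    pts=np.argwhere(l==i)[:,::-1].astype(np.float32)
    print(st[i],c[i],cv2.minAreaRect(pts),cast(s,*c[i],.088))
im=s['image'][135:235,195:315];cv2.imwrite('pics/c.png',cv2.resize(im,None,fx=6,fy=6,interpolation=cv2.INTER_CUBIC))
E
```

```text
[265 151  11  14 139] [269.84172662 157.56834532] ((270.0, 157.5), (13.0, 10.0), 90.0) [ 0.64414352 -0.07845333  0.088     ]
[247 155  11  14 139] [252.10071942 161.22302158] ((252.0, 161.5), (13.0, 10.0), 90.0) [ 0.63337082 -0.01814881  0.088     ]
[230 158  11  14 140] [234.95       164.40714286] ((235.0, 164.5), (13.0, 10.0), 90.0) [0.62417143 0.04001291 0.088     ]
```

View pics/c.png

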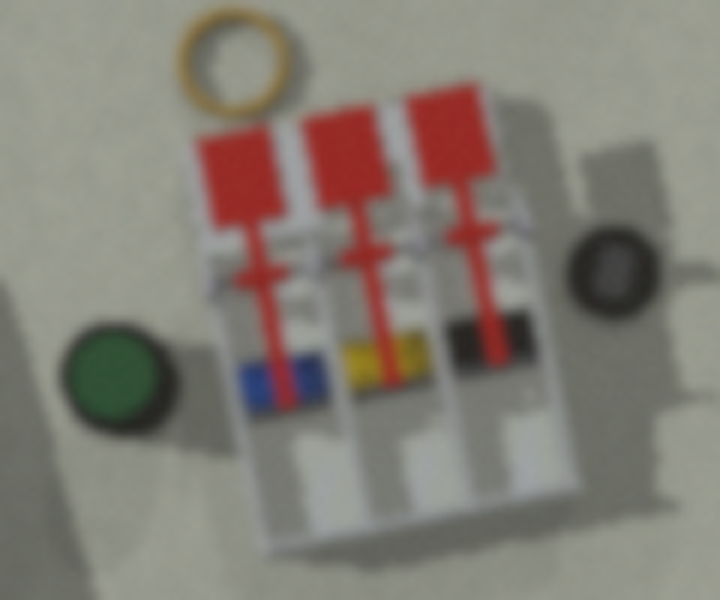

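The crop confirms it: left lane blue, middle yellow, right black. The press points are the left and middle paddles.

```bash
cat > d.py <<'E'
from h import *;from bench import robot;import sys
o=robot.get_obs();r=R.from_euler('xyz',o['ee_rot'])
x=np.array([.986,.166,0])
for n,p in(('mid',[.6337,-.0190,0]),('left',[.6242,.0400,0])):
    for z in (.12,.062):
        t=np.array(p)+.002*x;t[2]=z
        print(n,z,t,'units',np.round(r.inv().apply(t-o['tool_pos'])/.025,2))
print('turn',np.degrees(o['ee_rot'][2]-.167)/6, o['tool_pos'],o['wrist_force'],o['time'])
E
python3 d.py
```

```text
mid 0.12 [ 0.635672 -0.018668  0.12    ] units [ 24.21 -14.16   3.41]
mid 0.062 [ 0.635672 -0.018668  0.062   ] units [ 24.21 -14.16   5.73]
left 0.12 [0.626172 0.040332 0.12    ] units [ 24.5  -16.53   3.41]
left 0.062 [0.626172 0.040332 0.062   ] units [ 24.5  -16.53   5.73]
turn 1.1061732811707496 [ 0.1533799  -0.52765994  0.20442002] [-0.28022106 -0.10124384  0.0554219 ] 0.1
```

>>> servo_tool([
  [1.0, -0.6, 0, 0, 1],
  [2.2, -1.3, 0, 0, 1],
  [3.4, -2.0, 0, 0.2, 1],
  [4.6, -2.7, 0, 0.4, 1],
  [5.8, -3.4, 0, 0.6, 1],
  [7.0, -4.1, 0, 0.8, 1],
  [8.2, -4.8, 0, 1.0, 1],
  [9.4, -5.5, 0, 1.1, 1],
  [10.6, -6.2, 0, 1.1, 1],
  [11.5, -6.7, 0, 1.1, 1],
])

```text
time: 0.93
tool_pos: [0.384, -0.2847, 0.2051]
ee_rot: [-3.141, -0.0, 0.169]
wrist_force: [-0.4, -0.2, 0.9]
width: 0.0306
finger_force: 0.0
```

```bash
python3 d.py
```

```text
mid 0.12 [ 0.635672 -0.018668  0.12    ] units [11.71 -8.79  3.41]
mid 0.062 [ 0.635672 -0.018668  0.062   ] units [11.71 -8.79  5.73]
left 0.12 [0.626172 0.040332 0.12    ] units [ 11.74 -11.18   3.42]
left 0.062 [0.626172 0.040332 0.062   ] units [ 11.74 -11.18   5.74]
turn 0.02059642176701416 [ 0.38401666 -0.284709    0.20506734] [-0.42554081 -0.17717075  0.90842585] 0.9333
```

>>> servo_tool([
  [1.1, -0.8, 0, 0, 1],
  [2.3, -1.7, 0, 0, 1],
  [3.5, -2.6, 0, 0, 1],
  [4.7, -3.5, 0, 0, 1],
  [5.9, -4.4, 0, 0, 1],
  [7.1, -5.3, 0, 0, 1],
  [8.3, -6.2, 0, 0, 1],
  [9.5, -7.1, 0, 0, 1],
  [10.7, -8.0, 0, 0, 1],
  [11.7, -8.8, 0, 0, 1],
])

```text
time: 1.77
tool_pos: [0.6356, -0.0192, 0.2044]
ee_rot: [-3.141, 0.001, 0.169]
wrist_force: [-0.6, -0.3, -0.2]
width: 0.0002
finger_force: 0.0
```

>>> servo_tool([
  [0, 0, 0.7, 0, 1],
  [0, 0, 1.4, 0, 1],
  [0, 0, 2.1, 0, 1],
  [0, 0, 2.8, 0, 1],
  [0, 0, 3.2, 0, 1],
  [0, 0, 3.4, 0, 1],
  [0, 0, 3.4, 0, 1],
  [0, 0, 3.4, 0, 1],
])

```text
time: 2.43
tool_pos: [0.6347, -0.0215, 0.1209]
ee_rot: [3.141, -0.0, 0.167]
wrist_force: [0.3, 0.4, 0.3]
width: 0.0003
finger_force: 0.0
```

```bash
python3 d.py; python3 - <<'E'
from h import *;from bench import robot
a=[]
for n in("side","top"):
    s=robot.snapshot(n);u,v=[int(k) for k in proj(s,[.6,0,.08])]
    a.append(cv2.resize(s['image'][v-50:v+50,u-65:u+65],None,fx=3,fy=4,interpolation=cv2.INTER_CUBIC))
cv2.imwrite('pics/a.png',np.hstack(a))
E
```

```text
mid 0.12 [ 0.635672 -0.018668  0.12    ] units [ 0.06 -0.11  0.04]
mid 0.062 [ 0.635672 -0.018668  0.062   ] units [ 0.06 -0.11  2.36]
left 0.12 [0.626172 0.040332 0.12    ] units [ 0.08 -2.5   0.04]
left 0.062 [0.626172 0.040332 0.062   ] units [ 0.07 -2.5   2.36]
turn 0.0040967162960471514 [ 0.63472308 -0.02154453  0.12094047] [0.28756095 0.38098304 0.30433914] 2.4333
```

View pics/a.png

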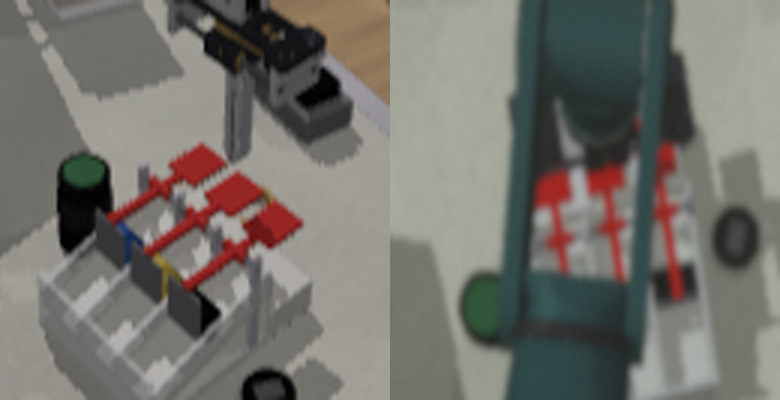

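The fingers hang shut above the middle paddle: tip at (237,155) in the side half, paddle at (235,190). Next I press it.

>>> servo_tool([
  [0.1, -0.1, 0.4, 0, 1],
  [0.1, -0.1, 0.8, 0, 1],
  [0.1, -0.1, 1.1, 0, 1],
  [0.1, -0.1, 1.3, 0, 1],
  [0.1, -0.1, 1.6, 0, 1],
  [0.1, -0.1, 1.9, 0, 1],
  [0.1, -0.1, 2.1, 0, 1],
  [0.1, -0.1, 2.3, 0, 1],
  [0.1, -0.1, 2.35, 0, 1],
  [0.1, -0.1, 2.35, 0, 1],
])

```text
time: 3.37
tool_pos: [0.6379, -0.0187, 0.0635]
ee_rot: [3.141, -0.004, 0.168]
wrist_force: [-1.2, 0.4, 6.9]
width: 0.0006
finger_force: 2.8
```

>>> servo_tool([
  [0, 0, 0, 0, 1],
  [0, 0, 0, 0, 1],
  [0, 0, 0, 0, 1],
  [0, 0, 0, 0, 1],
  [0, 0, 0, 0, 1],
  [0, 0, 0, 0, 1],
  [0, 0, 0, 0, 1],
  [0, 0, 0, 0, 1],
  [0, 0, 0, 0, 1],
  [0, 0, 0, 0, 1],
])

```text
time: 4.2
tool_pos: [0.6379, -0.0186, 0.0635]
ee_rot: [3.141, -0.004, 0.168]
wrist_force: [-0.9, 0.3, 5.6]
width: 0.0003
finger_force: 2.8
```

```bash
python3 d.py; cat >a.py <<'E'
from h import *;from bench import robot;import sys
s=robot.snapshot("side");u,v=[int(k) for k in proj(s,[.6,0,.08])]
cv2.imwrite(sys.argv[1],cv2.resize(s['image'][v-50:v+60,u-65:u+65],None,fx=4,fy=4,interpolation=cv2.INTER_CUBIC))
E
python3 a.py pics/b.png
```

```text
mid 0.12 [ 0.635672 -0.018668  0.12    ] units [-0.08 -0.01 -2.26]
mid 0.062 [ 0.635672 -0.018668  0.062   ] units [-0.09 -0.01  0.06]
left 0.12 [0.626172 0.040332 0.12    ] units [-0.06 -2.4  -2.26]
left 0.062 [0.626172 0.040332 0.062   ] units [-0.07 -2.4   0.06]
turn 0.0055668943930813975 [ 0.63789574 -0.01864563  0.06348315] [-0.92069523  0.31025036  5.58148185] 4.2
```

View pics/b.png

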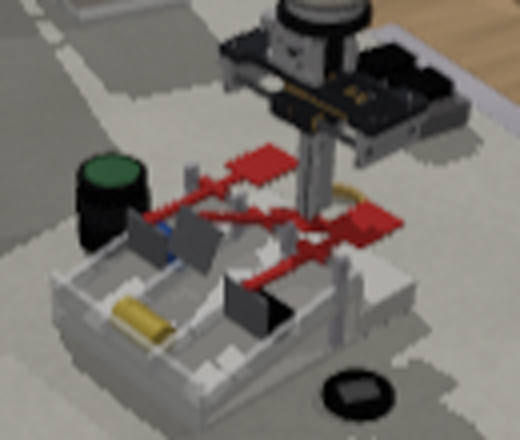

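The middle gate is up at (195,240) and yellow lies in the front pocket at (142,320). The other gates are still closed. I'll release, shift to the left paddle and repeat.

>>> servo_tool([
  [0, 0, -0.5, 0, 1],
  [0, 0, -1.1, 0, 1],
  [0, 0, -1.7, 0, 1],
  [0, 0, -2.2, 0, 1],
  [-0.1, -0.6, -2.3, 0, 1],
  [-0.1, -1.2, -2.3, 0, 1],
  [-0.1, -1.8, -2.3, 0, 1],
  [-0.1, -2.4, -2.3, 0, 1],
  [-0.1, -2.4, -2.3, 0, 1],
  [-0.1, -2.4, -2.3, 0, 1],
])

```text
time: 5.08
tool_pos: [0.6233, 0.0419, 0.1182]
ee_rot: [3.141, 0.002, 0.17]
wrist_force: [-0.1, 0.8, -0.1]
width: 0.0004
finger_force: 0.0
```

```bash
python3 d.py
```

```text
mid 0.12 [ 0.635672 -0.018668  0.12    ] units [ 0.08  2.47 -0.07]
mid 0.062 [ 0.635672 -0.018668  0.062   ] units [0.08 2.47 2.25]
left 0.12 [0.626172 0.040332 0.12    ] units [ 0.1   0.08 -0.07]
left 0.062 [0.626172 0.040332 0.062   ] units [0.11 0.08 2.25]
turn 0.03184631814067438 [0.6232823  0.04185538 0.11817998] [-0.0886119   0.81146224 -0.07206115] 5.0833
```

>>> servo_tool([
  [0.1, 0.1, 0.4, 0, 1],
  [0.1, 0.1, 0.7, 0, 1],
  [0.1, 0.1, 1.0, 0, 1],
  [0.1, 0.1, 1.2, 0, 1],
  [0.1, 0.1, 1.5, 0, 1],
  [0.1, 0.1, 1.8, 0, 1],
  [0.1, 0.1, 2.0, 0, 1],
  [0.1, 0.1, 2.2, 0, 1],
  [0.1, 0.1, 2.25, 0, 1],
  [0.1, 0.1, 2.25, 0, 1],
])

```text
time: 5.92
tool_pos: [0.6279, 0.038, 0.0639]
ee_rot: [3.141, -0.002, 0.167]
wrist_force: [-1.1, -0.4, 4.8]
width: 0.0005
finger_force: 2.1
```

>>> servo_tool([
  [0, 0, 0, 0, 1],
  [0, 0, 0, 0, 1],
  [0, 0, 0, 0, 1],
  [0, 0, 0, 0, 1],
  [0, 0, 0, 0, 1],
  [0, 0, 0, 0, 1],
  [0, 0, 0, 0, 1],
  [0, 0, 0, 0, 1],
  [0, 0, 0, 0, 1],
  [0, 0, 0, 0, 1],
])

```text
time: 6.75
tool_pos: [0.6277, 0.0381, 0.0637]
ee_rot: [3.141, -0.002, 0.168]
wrist_force: [0.3, 0.1, 6.2]
width: 0.0001
finger_force: 2.2
```

```bash
python3 a.py pics/e.png
```

```text
(no output)
```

View pics/e.png

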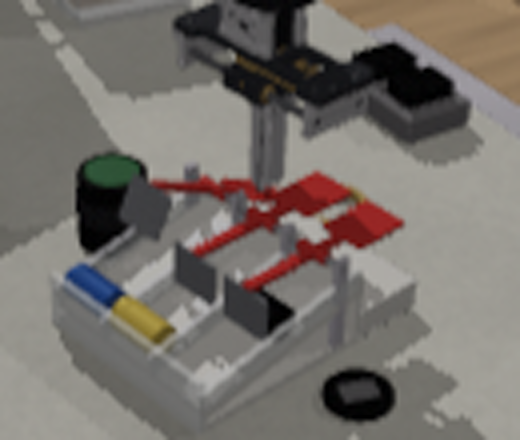

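Blue at (93,285) and yellow at (142,320) are both in the pocket, and black is still behind its closed gate. I'll release and retreat upward.

>>> servo_tool([
  [0, 0, -0.5, 0, 1],
  [0, 0, -1.1, 0, 1],
  [0, 0, -1.7, 0, 1],
  [0, 0, -2.4, 0, 1],
  [0, 0, -3.1, 0, 1],
  [0, 0, -3.7, 0, 1],
  [0, 0, -4, 0, 1],
  [0, 0, -4, 0, 1],
  [0, 0, -4, 0, 1],
  [0, 0, -4, 0, 1],
])

```text
time: 7.63
tool_pos: [0.6261, 0.0383, 0.1612]
ee_rot: [-3.141, 0.003, 0.168]
wrist_force: [-0.1, 0.0, -0.1]
width: 0.0004
finger_force: 0.0
```

>>> servo_tool([
  [0, 0, 0, 0, 1],
  [0, 0, 0, 0, 1],
  [0, 0, 0, 0, 1],
  [0, 0, 0, 0, 1],
  [0, 0, 0, 0, 1],
  [0, 0, 0, 0, 1],
])

```text
time: 8.13
tool_pos: [0.6269, 0.0382, 0.1629]
ee_rot: [3.142, 0.0, 0.168]
wrist_force: [0.0, -0.4, -0.4]
width: 0.0005
finger_force: 0.0
```

```bash
python3 a.py pics/f.png
```

```text
(no output)
```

View pics/f.png

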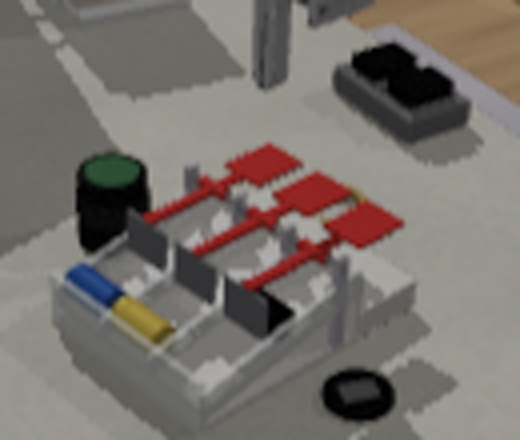

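All three gates are closed, blue (93,285) and yellow (142,320) are in the pocket, black is held, and the arm is clear.

```bash
python3 -c "
from bench import robot
print(robot.close_job())"
```

```text
the job is handed in; nothing more can be done
None
```

The job is handed in: the last picture showed the yellow and blue canisters in the front pocket, the black one behind its gate, all gates closed and the arm clear; the hand-in gave no verdict.

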